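# Free the ice shaver's blade slide at its cam and push it home

### The arm

A 6-joint arm with a two-finger parallel gripper is mounted at the origin on the work surface. World frame = base frame: x ahead of the robot, y to its left, z up, the work surface at z = 0. Lengths are in mm, angles in rad, forces in N, time in s.
With the tool pointing down it reaches from about 350 to 775 mm from the base axis. Payload 7.3 kg.
Tool frame: the origin (TCP) lies midway between the tips of the shut fingers; the grasp point (between the pads) lies 19 mm behind it (grasp_offset is the z of the grasp point in the tool frame, in mm); z points along the fingers, y is the direction in which the jaws open and shut (so a half turn about z gives the same grasp; the last joint's range is limited). The gripper opens to 92 mm and grips with 3 to 60 N. Pads are 19 mm wide; open, the fingers measure 130 mm over their backs; the gripper's body (75 mm by 190 mm) begins 47 mm behind the grasp point.
Start: joints at [-1.364, 0.342, 1.524, -0, 1.275, -0.146], TCP at [181.425, -492.676, 226.741] pointing down, gripper open.
Joint ranges: [-2.53, 2.53], [-0.77, 2.02], [0.04, 2.7], [-1, 4.14], [0.28, 2.66], [-3.11, 3.11]. Speed limits (rad/s): [2.57, 2.57, 3.14, 3.14, 3.14, 3.14].

### API

Orientations are given as [roll, pitch, yaw] about the fixed x, y, z axes, in that order (R = Rz(yaw) Ry(pitch) Rx(roll)).
In Python, from plant import get_obs, capture, camera_model, close_job, boxes_of, regions_of, place_of, grasp_offset gives the robot as it stands. The module is installed in compiled form; this text tells all that it offers.
- The arm moves only by the tool send_rows, never from a script. Its argument "targets" is a list that holds one entry, the list of rows, each a list of 7 numbers: the turn, a rotation vector about the tool's x, y, z in degrees, then the shift along the tool's x, y, z in mm, then the closure, from -1 (fully open) to 1 (shut). A call has 1 to 5 rows; each row is the pose to reach, as a shift and turn from the pose commanded when the call began, along the tool's axes at that moment; what a row does not reach only later rows make up. A row lasts 1/12 s, in which the tool goes at most 41.7 mm and 7.16 degrees, less where a joint would pass 70% of its speed; a pose out of reach is approached as far as the arm can. A call with a gripper value outside its range is refused whole. The fingers move at their own pace and stop on an object; the grip force is fixed at half the most. Time passes only in rows, so rows that repeat a pose let the fingers close. It gives the time, the measured TCP pose, the force and the opening at its end, in the units of the state.
- get_obs(): the state, without advancing time (a new reading comes with each control period).
- capture(name): name is "scene" or "side" or "wrist"; returns the picture (480x640x3 uint8, red, green, blue); there is no depth.
- camera_model(name): a dict with "K" (3x3 intrinsics, pixels), "world_to_cam" (4x4, takes a point from world to camera coordinates). Camera axes: x right, y up, looking along -z (the intrinsics and any distortion apply to the point x, -y, -z); pixel columns grow to the right and rows downward; lengths in mm; the calibration is good to about 2 mm. The wrist camera is an equidistant fisheye: a pixel r from the principal point sees the ray r / f radians off the axis. A picture is of the moment at which its call begins: read the wrist's pose just before it. camera_model takes no time and is no camera call; for the wrist camera it gives the pose at the moment of the call.
- close_job(): hands the job in, once; it reports no verdict.
Trained networks look in the newest picture that a camera, given by its name, has taken for a name from the list of things; names that differ only in an ending like _2 or _b are one class to them, and where a whole thing is asked for, a point or a joint stands for the part that bears it (a point fixed in the world has none). Each returns a list of dicts, best first, with "conf" (0 to 1); they miss things now and then, are a little off and sometimes report something else, mostly with a low value. They report only what shows in the picture. A call takes as long as a camera call.
- boxes_of(label, camera): "location" ([row, column] in pixels, amid what is visible of it).
- regions_of(label, camera): "region" (480x640 bool, what is visible of it) and "location" ([row, column] in pixels, amid what is visible of it).
- place_of(label, camera): "location" ([row, column] in pixels: a listed point, or the origin of a listed thing).
The state is a dict: "time": time; "joint_positions": joint angles; "dq": joint speeds; "tau": joint torques, N m; "tool_pos": TCP position; "tcp_rot": TCP orientation; "contact_force": force on the tool from outside, world axes, zero at the start; "moment": the same for the moment, N m; "grip_width": finger opening in mm.
Only numpy, scipy, OpenCV 4.12 (cv2) and the standard library are available. Lean on these libraries where they do the work, as an engineer would, in place of code of your own. Each camera call takes 0.05 s, during which the arm holds its last target.

### The job

Get the ice shaver's blade unit ready: first push the cam lever round by its post until the cam is at its low point, with the lever pointing straight away from the slide, and only then push the blade slide forward by its upright plate until it is fully home against the two stop lugs. Just push with the fingertips, never force the slide against the cam, let go at the end, and leave the cups, the syrup jar and the scoop where they stand.

Things in the scene. Friction and masses are not known exactly. Their poses are not given: they have to be found in the camera images.
- shaver_base: Fixed blade unit of an ice shaver: white casting 270 x 140 mm, top 18 mm above the table, in a teal drip tray 320 x 210 mm, rim 24 mm high, both centred 12 mm behind the origin (at table level). Own +x: the slide's forward way, roughly away from the robot; z up. Two stop lugs, 12 x 18 x 20 mm high, stand on the casting at x 27 to 39 mm, y +-58 mm; 12 mm high rails guide the slide.
- cam_axis (a point): Point on the cam's vertical axis, 40 mm above the table, at x = 45 mm, y = 0 of the shaver base. The cam is a steel disc, 60 mm in diameter, 20 to 37 mm above the table, its centre 14 mm off the axis towards the lever: the rim is 16 mm from the axis at the low point, 44 mm at the high point, below the lever. Hub: 24 mm in diameter, up to 50 mm above the table.
- cam_post (a point): Top centre of the upright steel post on the cam's lever, 95 mm above the table, 70 mm from the cam's axis. Post: 14 mm in diameter, free from 49 to 95 mm above the table. Flat lever: 16 mm wide, 42 to 49 mm above the table, from the hub to 7 mm past the post's centre; it sweeps over the slide's body, not its plate. About 5 N at the post turns the cam; it stays where left.
- cam (a joint): Turn of the cam, rad, counter-clockwise from above positive; starts within -1.7 to 1.7. At 0 lever and high point face the slide (-x of the base). At +3.14 and equally -3.14 the lever points straight forward (+x) and the low point faces the slide; within about 0.4 rad of that the slide can go home. Either way round will do. End stops at +-3.9, past the low point.
- push_plate (a point): Centre of the rear face of the slide's upright push plate, 58 mm above the table; the face looks to -x of the shaver base. The plate is dark steel, 74 mm wide (along y), 10 mm thick, from 20 to 76 mm above the table. The point moves with the slide.
- slide (a joint): Travel of the blade slide, m, along +x of the base: 0 fully back, 0.040 fully home (ends of its cross bar on the two lugs); starts at 0 to 0.006. Dark steel block 80 x 60 mm, 19 to 37 mm above the table; nose 58 mm behind the cam's axis at 0. About 3 N moves it; it stays where left. Unless the cam is near its low point its rim stops the nose, at travels from 0.014 up.
- cup_a: Empty white paper cup, 76 mm across the rim, 85 mm high, upright beside the drip tray. Origin: centre of its underside. Light; to be left alone.
- cup_b: Another such paper cup, same size and origin. To be left alone.
- syrup: Amber syrup jar with a white cap, 58 mm in diameter, 115 mm high, upright beside the tray. Origin: centre of its underside. To be left alone.
- scoop: Aluminium ice scoop lying beside the tray, about 185 mm long along its x (handle to -x), 55 mm wide, 28 mm high. Origin: on the table under the place where handle and bowl meet. To be left alone.

How it is judged (in metres and radians):
On the way, in this order (a step that is already met when the one before it is completed fails the run):
1. the cam is at its low point (within 0.4 rad) while the slide is still back ((value of joint cam between 2.742 and 3.542 rad or value of joint cam between -3.542 and -2.742 rad) and value of joint slide below 0.013 m), for 0.2 s.
2. the slide is fully home (value of joint slide above 0.038 m), for 0.2 s.
At the end, for the whole second after the job is handed in: The slide is fully home (within 2 mm) and at rest, the cam is at its low point (within 0.45 rad), and cups, jar and scoop stand upright within 20 mm of where they were (value of joint slide above 0.038 m and (value of joint cam between 2.692 and 3.592 rad or value of joint cam between -3.592 and -2.692 rad) and velocity of joint slide between -0.005 and 0.005 m/s and angle between each of cup_a, cup_b, syrup, scoop's own z axis and vertical below 0.2 rad and distance of each of cup_a, cup_b, syrup, scoop from where it was at the start of the episode below 0.02 m); the robot touches nothing.
It fails at once if the slide is pushed forward before the cam has been turned to its low point (value of joint slide above 0.013 m and not (value of joint cam between 2.622 and 3.662 rad or value of joint cam between -3.662 and -2.622 rad)).
It fails at once if the slide is forced against the cam (contact force between slide and cam above 15 N).
It fails at once if a cup, the syrup jar or the scoop is moved or lifted (distance of any of cup_a, cup_b, syrup, scoop from where it was at the start of the episode above 0.02 m).
It also fails if it takes over 51 s, if anything falls off the work surface, if the arm or the gripper's body presses on something with over 40 N, if the wrist force passes 120 N, or if a joint passes its speed limit or range.

## Working session

There is one attempt and no reset: what is moved stays moved. The work goes in short steps, Python scripts to look and compute and a tool call to move; the robot and the scene stay as the last step left them, time stands still between calls to the robot, and variables do not carry over. Pictures are saved under pics/ and viewed, and the job is handed in when it is done.

Besides the shell and the picture viewer there is one more tool, called after "Call:" as name(argument=value, ...) on one line, values as JSON. send_rows: Moves the arm, as the interface text tells. Its arguments: {"type":"object","properties":{"targets":{"type":"array","items":{"type":"array","items":{"type":"array","items":{"type":"number"}}}}},"required":["targets"]}

```bash
mkdir -p pics; ls; python3 - <<'E'
from plant import *
import cv2,numpy as np
o=get_obs(); print(o)
for c in ["scene","side"]:
    im=capture(c); cv2.imwrite(f"pics/{c}0.png",im[:,:,::-1])
    m=camera_model(c); print(c,m)
    for l in ["shaver_base","cam_axis","cam_post","push_plate","cup_a","syrup","scoop"]:
        print(l,[( [round(float(v)) for v in d["location"]],round(d["conf"],2)) for d in place_of(l,c)])
E
```

```text
pics
{'time': 0.0, 'joint_positions': array([-1.36398235e+00,  3.42703938e-01,  1.52504153e+00, -1.64349374e-05,
        1.27540176e+00, -1.45987804e-01]), 'dq': array([-7.98347205e-04, -1.32557897e-05,  8.75409769e-04, -1.50092009e-03,
       -3.33966369e-04,  5.52072721e-04]), 'tau': array([-2.52337195e-03, -4.31244707e+01, -2.44221228e+01,  7.15176109e-02,
        5.58408850e-02, -1.24109888e-04]), 'tool_pos': array([ 181.337206  , -492.23992423,  226.04616529]), 'tcp_rot': array([-3.14005233e+00, -2.10594937e-04,  3.52806411e-01]), 'contact_force': array([-0.33214981,  0.97650067,  0.26961243]), 'moment': array([-0.04434829, -0.00392231, -0.03216808]), 'grip_width': 92.0149484247614}
scene {'K': array([[515.07455576,   0.        , 318.74326027],
       [  0.        , 515.07455576, 235.00718943],
       [  0.        ,   0.        ,   1.        ]]), 'world_to_cam': array([[-7.91155525e-01,  6.11593824e-01,  5.09210390e-03,
         4.05298392e+02],
       [-4.69363516e-01, -6.12462826e-01,  6.36071676e-01,
         2.31395174e+02],
       [ 3.92136233e-01,  5.00841573e-01,  7.71613
[... 419 characters left out ...]
[  0.        , 501.60242456, 239.45017274],
       [  0.        ,   0.        ,   1.        ]]), 'world_to_cam': array([[-8.26659593e-01, -5.62700160e-01,  1.56449611e-03,
         4.86926761e+02],
       [ 4.15839283e-01, -6.09029286e-01,  6.75396935e-01,
        -2.91029940e+02],
       [-3.79093139e-01,  5.58973934e-01,  7.37452732e-01,
        -8.09718635e+02],
       [ 0.00000000e+00,  0.00000000e+00,  0.00000000e+00,
         1.00000000e+00]])}
shaver_base [([290, 290], 0.61)]
cam_axis [([265, 277], 0.96)]
cam_post [([267, 394], 0.67), ([268, 308], 0.63)]
push_plate [([298, 325], 0.91)]
cup_a [([371, 245], 0.76), ([214, 331], 0.75)]
syrup [([325, 204], 0.91)]
scoop [([267, 396], 0.79)]
```

View pics/scene0.png

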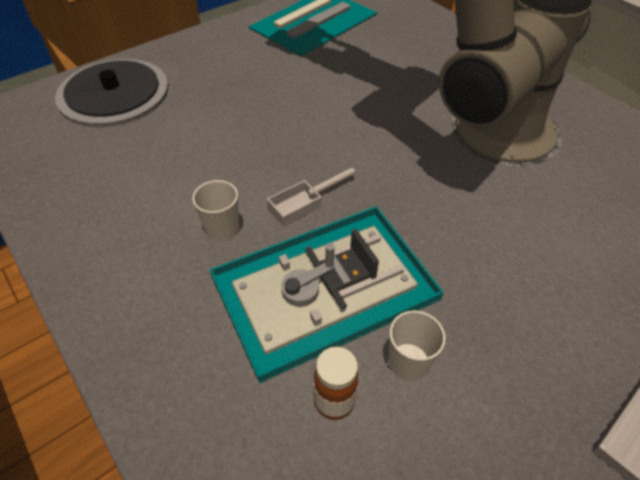

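View pics/side0.png

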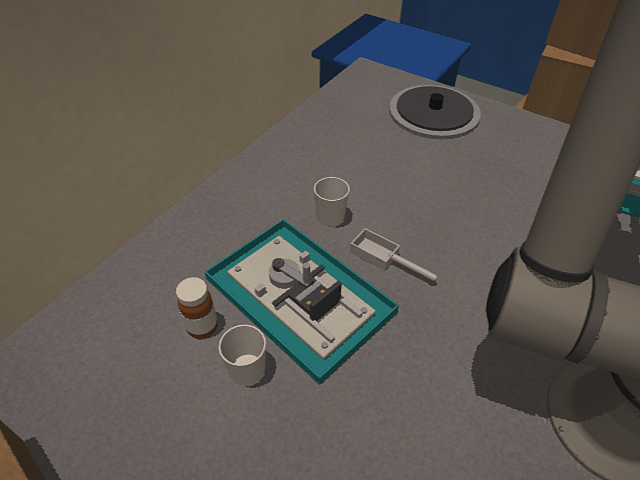

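```bash
python3 - <<'E'
import cv2
a=cv2.imread("pics/scene0.png")[195:395,200:450]; cv2.imwrite("pics/s_c.png",cv2.resize(a,None,fx=3,fy=3,interpolation=cv2.INTER_CUBIC))
a=cv2.imread("pics/side0.png")[210:390,195:410]; cv2.imwrite("pics/d_c.png",cv2.resize(a,None,fx=3.3,fy=3.3,interpolation=cv2.INTER_CUBIC))
E
```

```text
(no output)
```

View pics/s_c.png

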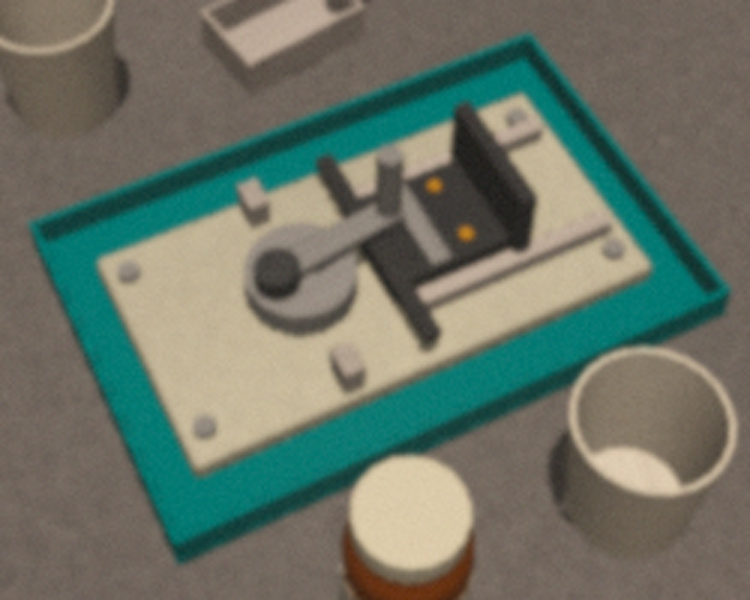

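View pics/d_c.png

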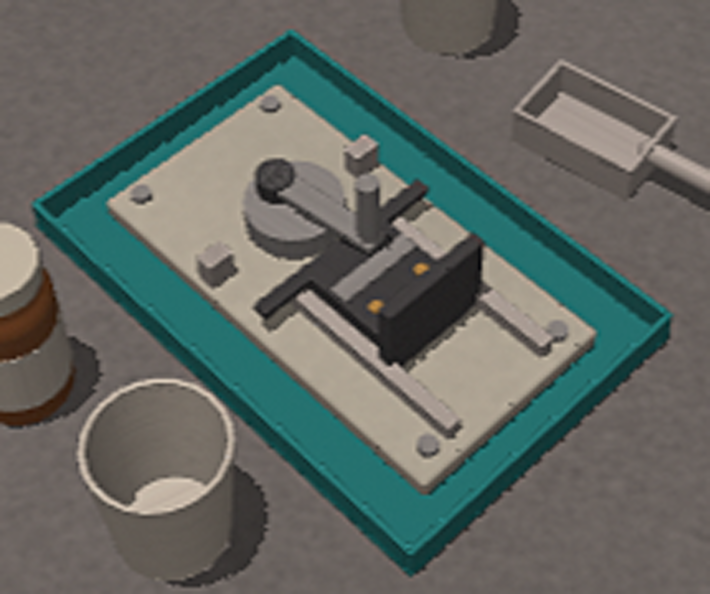

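```bash
cat > h.py <<'E'
import numpy as np, cv2
from plant import *
def proj(P,c,M={}):
    if c not in M: M[c]=camera_model(c)
    m=M[c]; p=m["world_to_cam"]@np.append(P,1); v=np.array([p[0],-p[1],-p[2]]); q=m["K"]@v; return q[:2]/q[2]
def b2w(p,P):
    c,s=np.cos(p[2]),np.sin(p[2]); return np.array([p[0]+c*P[0]-s*P[1],p[1]+s*P[0]+c*P[1],P[2]])
def tri(us):
    A=[]
    for c,u in us:
        m=camera_model(c);Kk=m["K"]@np.diag([1,-1,-1])@m["world_to_cam"][:3]
        A+= [u[0]*Kk[2]-Kk[0],u[1]*Kk[2]-Kk[1]]
    A=np.array(A);return np.linalg.lstsq(A[:,:3],-A[:,3],rcond=None)[0]
E
python3 - <<'E'
from h import *
from scipy.optimize import least_squares
S=lambda x,y:(200+x/3,195+y/3)
D=lambda x,y:(195+x/3.3,210+y/3.3)
obs=[]
for P,s,d in [((148,-105,24),(35,228),(293,35)),((148,105,24),(180,548),(36,207)),((-172,105,24),(728,292),(410,560)),((-172,-105,24),(530,40),(668,318)),((45,0,50),(280,268),(275,172))]:
    obs+=[(P,"scene",S(*s)),(P,"side",D(*d))]
f=lambda p:np.concatenate([proj(b2w(p,np.array(P,float)),c)-u for P,c,u in obs])
r=least_squares(f,[500,0,0.3],x_scale=[100,100,1]);p=r.x;print("base",p);print(r.fun.reshape(-1,2).round(1))
def inv(w):
    d=w[:2]-p[:2];c,s=np.cos(p[2]),np.sin(p[2]);return [round(float(v),1) for v in(c*d[0]+s*d[1],-s*d[0]+c*d[1],w[2])]
post=tri([("scene",S(390,155)),("side",D(369,182))]);print("post",post,inv(post))
q=inv(post);print("theta",np.arctan2(-q[1],-(q[0]-45)))
for n,l in [("hub",((280,268),(275,172))),("plate top +y",((530,207),(383,320))),("plate top -y",((464,105),(482,245)))]:
    w=tri([("scene",S(*l[0])),("side",D(*l[1]))]);print(n,w,inv(w))
np.save("p.npy",p)
for l,c in[("cup_a","scene"),("cup_a","side"),("syrup","side"),("scoop","scene"),("scoop","side")]:
    for d in place_of(l,c):
        m=camera_model(c);u=d["location"][::-1]
        A=m["K"]@np.diag([1,-1,-1])@m["world_to_cam"][:3];H=A[:,[0,1,3]];w=np.linalg.solve(H,[u[0],u[1],1]);w=w[:2]/w[2]
        print(l,c,w,inv(np.array([*w,0])))
E
```

```text
base [ 5.77511684e+02  8.61226711e+01 -1.91699485e-01]
[[-1.5 -2.2]
 [-1.7 -2. ]
 [-0.6 -0.5]
 [-3.  -0.6]
 [ 3.1 -0.4]
 [-0.7 -0.3]
 [ 1.1 -3.3]
 [ 1.  -0.7]
 [ 0.3 -0.1]
 [-1.1  1.2]]
post [551.94027952  78.20850616  91.72495897] [-23.6, -12.6, 91.7]
theta 0.18164883000001195
hub [621.59640284  75.53388441  49.66086471] [45.3, -2.0, 49.7]
plate top +y [503.56701215 134.93370678  67.51177584] [-81.9, 33.8, 67.5]
plate top -y [486.68474219  62.66049674  68.05038888] [-84.7, -40.3, 68.1]
cup_a scene [ 633.08880056 -127.18849856] [95.2, -198.8, 0.0]
cup_a scene [546.22987759 261.43845528] [-64.1, 166.1, 0.0]
cup_a side [548.90074451 270.17721295] [-63.2, 175.2, 0.0]
cup_a side [ 635.20281474 -136.16315713] [99.0, -207.2, 0.0]
syrup side [671.09031394 240.67873966] [62.4, 169.6, 0.0]
scoop scene [452.34078195 -87.67369357] [-89.8, -194.5, 0.0]
scoop side [442.66270232 -81.98438578] [-100.3, -190.7, 0.0]
```

Call:
send_rows(targets=[[[0,0,0,32,-23.6,0,-1],[0,0,0,64,-47,0,-1],[0,0,0,96,-71,0,-1],[0,0,0,129,-94,0,-1],[0,0,0,161,-118,0,-1]]])

```text
time: 1.47
tool_pos: [292.4, -324.8, 226.8]
tcp_rot: [3.141, -0.0, 0.352]
contact_force: [0.7, 0.1, 0.3]
grip_width: 92.2
```

Call:
send_rows(targets=[[[0,0,0,32,-23.6,0,-1],[0,0,0,64,-47,0,-1],[0,0,0,96,-71,0,-1],[0,0,0,129,-94,0,-1],[0,0,0,161,-118,0,-1]]])

```text
time: 1.88
tool_pos: [402.9, -158.2, 227.0]
tcp_rot: [3.141, -0.001, 0.353]
contact_force: [0.5, -0.7, 0.0]
grip_width: 91.8
```

Call:
send_rows(targets=[[[0,0,0,32,-23.6,0,-1],[0,0,0,64,-47,0,-1],[0,0,0,96,-71,0,-1],[0,0,0,129,-94,0,-1],[0,0,0,161,-118,0,-1]]])

```text
time: 2.3
tool_pos: [513.3, 8.4, 226.9]
tcp_rot: [3.141, -0.0, 0.353]
contact_force: [1.8, -1.4, -0.9]
grip_width: 92.0
```

Call:
send_rows(targets=[[[0,0,5,30,-22,0,-1],[0,0,11,50,-37,0,-1],[0,0,16,70,-51,0,-1],[0,0,21.4,70,-51,0,-1],[0,0,21.4,70,-51,0,-1]]])

```text
time: 2.72
tool_pos: [560.7, 79.7, 226.1]
tcp_rot: [3.141, 0.001, -0.022]
contact_force: [0.7, -1.6, -0.2]
grip_width: 91.9
```

```bash
python3 - <<'E'
from h import *
o=get_obs();print(o["time"],o["tool_pos"],o["tcp_rot"],o["contact_force"])
m=camera_model("wrist");im=capture("wrist");cv2.imwrite("pics/w1.png",im[:,:,::-1]);print(m)
np.savez("w1.npz",K=m["K"],T=m["world_to_cam"])
for l in ["shaver_base","cam_axis","cam_post","push_plate"]:
    print(l,[( [round(float(v)) for v in d["location"]],round(d["conf"],2)) for d in place_of(l,"wrist")])
E
```

```text
2.7167 [560.71826678  79.74022134 226.14923736] [ 3.14144490e+00  6.43365727e-04 -2.16837715e-02] [ 0.66954451 -1.63994561 -0.16440471]
{'K': array([[371.64829954,   0.        , 325.28622634],
       [  0.        , 371.64829954, 237.25399993],
       [  0.        ,   0.        ,   1.        ]]), 'world_to_cam': array([[-2.16756751e-02, -9.99764940e-01,  4.78550696e-04,
         9.17433144e+01],
       [ 9.64369351e-01, -2.10345054e-02, -2.63722020e-01,
        -5.06455829e+02],
       [ 2.63670096e-01, -5.25485320e-03,  9.64598604e-01,
        -5.36240889e+02],
       [ 0.00000000e+00,  0.00000000e+00,  0.00000000e+00,
         1.00000000e+00]])}
shaver_base [([192, 321], 0.69)]
cam_axis [([147, 330], 0.86)]
cam_post [([235, 326], 0.78)]
push_plate [([290, 307], 0.6)]
```

View pics/w1.png

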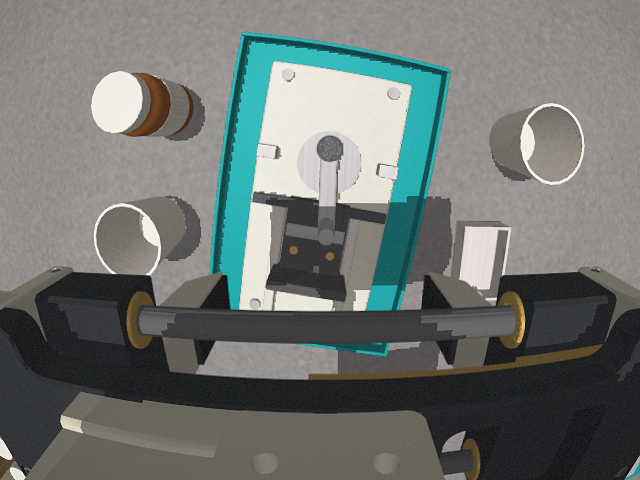

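```bash
cat >> h.py <<'E'
def wray(u,z,K,T):
    d=np.array([u[0]-K[0,2],u[1]-K[1,2]])/K[0,0]; r=np.hypot(*d); n=np.sin(r)/r if r>0 else 1
    v=np.array([d[0]*n,-d[1]*n,-np.cos(r)]); R=T[:3,:3]; C=-R.T@T[:3,3]; w=R.T@v
    return C+w*(z-C[2])/w[2]
E
python3 - <<'E'
from h import *
f=np.load("w1.npz");K,T=f["K"],f["T"];p=np.load("p.npy")
def inv(w,p):
    d=w[:2]-p[:2];c,s=np.cos(p[2]),np.sin(p[2]);return [round(float(v),1) for v in(c*d[0]+s*d[1],-s*d[0]+c*d[1],w[2])]
g=lambda u,z:wray(u,z,K,T)
pts=dict(hub=((330,148),50),post=((326,235),95),c1=((244,33),24),c2=((449,72),24),lugL=((267,151),38),lugR=((387,171),38),pl1=((268,292),76),pl2=((345,300),76),sc1=((275,62),18),sc2=((411,86),18),c3=((386,355),24))
W={}
for k,(u,z) in pts.items():
    w=g(u,z);W[k]=w;print(k,w.round(1),inv(w,p))
from scipy.optimize import least_squares
mod=dict(hub=(45,0),c1=(148,105),c2=(148,-105),lugL=(33,58),lugR=(33,-58),sc1=(123,70),sc2=(123,-70),c3=(-172,-105))
F=lambda q:np.concatenate([(b2w(q,np.array([*m,0.]))-W[k])[:2] for k,m in mod.items()])
r=least_squares(F,p,x_scale=[100,100,1]);q=r.x;print(q,r.fun.reshape(-1,2).round(1))
for k in W: print(k,inv(W[k],q))
i=inv(W["post"],q);print("theta",np.arctan2(-i[1],45-i[0]));np.save("q.npy",q)
for r_ in [0,70]:
    print(b2w(q,np.array([45+r_,0,0.])))
E
```

```text
hub [622.8  74.1  50. ] [46.7, -3.2, 50.0]
post [554.8  79.2  95. ] [-21.0, -11.1, 95.0]
c1 [741.2 154.8  24. ] [147.6, 98.6, 24.0]
c2 [699.9 -45.5  24. ] [145.2, -105.9, 24.0]
lugL [621.6 132.5  38. ] [34.4, 53.9, 38.0]
lugR [600.4  20.9  38. ] [34.9, -59.7, 38.0]
pl1 [497.3 133.1  76. ] [-87.7, 30.8, 76.0]
pl2 [488.1  63.3  76. ] [-83.4, -39.5, 76.0]
sc1 [709.8 125.4  18. ] [122.4, 63.7, 18.0]
sc2 [684.2  -7.4  18. ] [122.5, -71.5, 18.0]
c3 [391.3  13.3  24. ] [-168.9, -107.0, 24.0]
[ 5.77453057e+02  8.30387414e+01 -1.95009453e-01] [[-1.2  0.2]
 [ 1.8  2.5]
 [ 2.4 -3.1]
 [-0.5  1. ]
 [-1.8 -1.2]
 [ 1.9  2.5]
 [ 0.4 -2.1]
 [-3.   0. ]]
hub [46.2, 0.0, 50.0]
post [-21.5, -8.2, 95.0]
c1 [146.8, 102.2, 24.0]
c2 [145.0, -102.4, 24.0]
lugL [33.7, 57.1, 38.0]
lugR [34.6, -56.5, 38.0]
pl1 [-88.4, 33.6, 76.0]
pl2 [-83.8, -36.7, 76.0]
sc1 [121.6, 67.2, 18.0]
sc2 [122.2, -68.0, 18.0]
c3 [-169.1, -104.5, 24.0]
theta 0.12268894647700024
[621.60011928  74.31882997   0.        ]
[690.27332794  60.75452339   0.        ]
```

Call:
send_rows(targets=[[[0,0,2.5,-6,0.8,35,-1],[0,0,2.5,-6,0.8,70,-1],[0,0,2.5,-6,0.8,105,-1],[0,0,2.5,-6,0.8,135,-1],[0,0,2.5,-6,0.8,160,-1]]])

```text
time: 3.38
tool_pos: [553.4, 77.0, 64.8]
tcp_rot: [3.141, 0.002, -0.064]
contact_force: [0.1, 0.3, 0.2]
grip_width: 91.6
```

Call:
send_rows(targets=[[[0,0,0,0,0,0,-0.5],[0,0,0,0,0,0,0],[0,0,0,0,0,0,0.45],[0,0,0,0,0,0,0.45],[0,0,0,0,0,0,0.45]]])

```text
time: 3.8
tool_pos: [555.6, 77.7, 68.6]
tcp_rot: [-3.141, -0.004, -0.064]
contact_force: [-0.7, -0.2, 0.6]
grip_width: 62.9
```

```bash
python3 - <<'E'
from h import *
o=get_obs();print(o["time"],o["tool_pos"],o["tcp_rot"],o["contact_force"],o["grip_width"],o["joint_positions"])
im=capture("side")[210:390,195:410];im2=capture("scene")[195:375,200:415];im=np.hstack([im,im2])
cv2.imwrite("pics/a1.png",cv2.resize(im[:,:,::-1],None,fx=1.85,fy=1.85,interpolation=cv2.INTER_CUBIC))
E
```

```text
3.8 [555.57557355  77.6991253   68.64377937] [-3.14144182 -0.00357008 -0.06426058] [-0.68556987 -0.23116666  0.55479964] 62.85620350901093 [ 2.38790391e-03  5.74679371e-01  1.62558729e+00 -1.08233134e-04
  9.37753804e-01  1.63750842e+00]
```

View pics/a1.png

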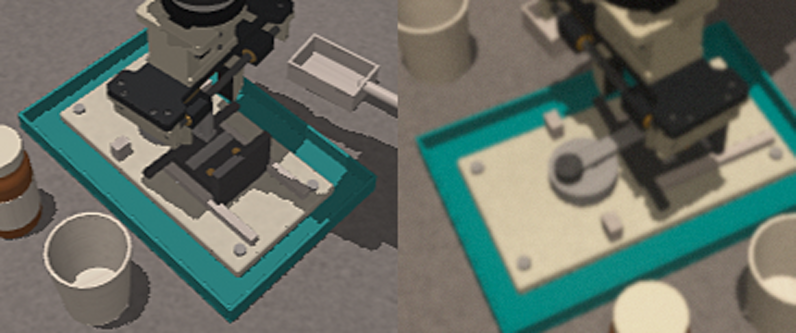

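Call:
send_rows(targets=[[[0,0,0,0,0,0,0.45],[0,0,0,0,0,0,0.45],[0,0,0,0,0,0,0.45],[0,0,0,0,0,0,0.45],[0,0,0,0,0,0,0.45]]])

```text
time: 4.32
tool_pos: [554.4, 77.8, 66.7]
tcp_rot: [3.141, 0.0, -0.064]
contact_force: [-0.6, -0.6, 0.8]
grip_width: 26.1
```

Call:
send_rows(targets=[[[0,0,0,0,0,0,0.45],[0,0,0,0,0,0,0.45],[0,0,0,0,0,0,0.45]]])

```text
time: 4.57
tool_pos: [554.4, 77.8, 66.7]
tcp_rot: [3.141, 0.0, -0.064]
contact_force: [-0.2, -0.8, -0.4]
grip_width: 25.3
```

```bash
cat > plan.py <<'E'
# rows along the arc from the current pose: tool kept radial
from h import *
import sys
def plan(step,n,A=(622,74.5),R=70):
    o=get_obs();x,y,z=o["tool_pos"];yaw=o["tcp_rot"][2]
    print("now",o["time"],o["tool_pos"].round(1),round(yaw,3),o["contact_force"].round(1),round(o["grip_width"],1))
    print("radius",np.hypot(x-A[0],y-A[1]),"ang-pi",(np.arctan2(y-A[1],x-A[0])-np.pi+np.pi)%(2*np.pi)-np.pi)
    for k in range(1,n+1):
        a=np.radians(step)*k  # chord in tool axes when tool x points to axis
        print([round(-np.degrees(a),1), round(R*(1-np.cos(a)),1), round(R*np.sin(a),1)])
if __name__=="__main__": plan(float(sys.argv[1]),5)
E
python3 plan.py 5
```

```text
now 4.5667 [554.4  77.8  66.7] -0.064 [-0.2 -0.8 -0.4] 25.3
radius 67.6843797507696 ang-pi -0.04834270368380977
[np.float64(-5.0), np.float64(0.3), np.float64(6.1)]
[np.float64(-10.0), np.float64(1.1), np.float64(12.2)]
[np.float64(-15.0), np.float64(2.4), np.float64(18.1)]
[np.float64(-20.0), np.float64(4.2), np.float64(23.9)]
[np.float64(-25.0), np.float64(6.6), np.float64(29.6)]
```

Call:
send_rows(targets=[[[0,0,-5,0.3,6.1,0,0.45],[0,0,-10,1.1,12.2,0,0.45],[0,0,-15,2.4,18.1,0,0.45],[0,0,-20,4.2,23.9,0,0.45],[0,0,-25,6.6,29.6,0,0.45]]])

```text
time: 4.98
tool_pos: [559.3, 48.8, 66.7]
tcp_rot: [-3.14, -0.001, 0.376]
contact_force: [0.9, 5.5, -0.3]
grip_width: 25.5
```

```bash
python3 plan.py 5|head -2; python3 - <<'E'
from h import *
im=capture("side")[210:390,195:410];im2=capture("scene")[195:375,200:415];im=np.hstack([im,im2])
cv2.imwrite("pics/a2.png",cv2.resize(im[:,:,::-1],None,fx=1.85,fy=1.85,interpolation=cv2.INTER_CUBIC))
E
```

```text
now 4.9833 [559.3  48.8  66.7] 0.376 [ 0.9  5.5 -0.3] 25.5
radius 67.81816823783777 ang-pi 0.38910430781160166
```

View pics/a2.png

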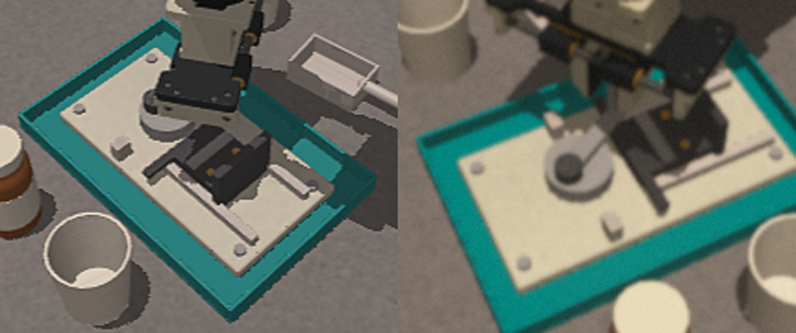

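Call:
send_rows(targets=[[[0,0,-5,0.3,6.1,0,0.45],[0,0,-10,1.1,12.2,0,0.45],[0,0,-15,2.4,18.1,0,0.45],[0,0,-20,4.2,23.9,0,0.45],[0,0,-25,6.6,29.6,0,0.45]]])

```text
time: 5.5
tool_pos: [575.5, 23.8, 66.5]
tcp_rot: [-3.139, -0.0, 0.81]
contact_force: [-1.3, 6.7, -0.3]
grip_width: 25.3
```

Call:
send_rows(targets=[[[0,0,-5,0.3,6.1,0,0.45],[0,0,-10,1.1,12.2,0,0.45],[0,0,-15,2.4,18.1,0,0.45],[0,0,-20,4.2,23.9,0,0.45],[0,0,-25,6.6,29.6,0,0.45]]])

```text
time: 5.92
tool_pos: [600.6, 8.1, 66.2]
tcp_rot: [-3.138, -0.0, 1.246]
contact_force: [-3.1, 4.9, 1.1]
grip_width: 25.5
```

```bash
python3 plan.py 5|head -2; python3 - <<'E'
from h import *
im=capture("side")[210:390,195:410];im2=capture("scene")[195:375,200:415];im=np.hstack([im,im2])
cv2.imwrite("pics/a3.png",cv2.resize(im[:,:,::-1],None,fx=1.85,fy=1.85,interpolation=cv2.INTER_CUBIC))
E
```

```text
now 5.9167 [600.6   8.1  66.2] 1.246 [-3.1  4.9  1.1] 25.5
radius 69.75070062212602 ang-pi 1.2591657680942845
```

View pics/a3.png

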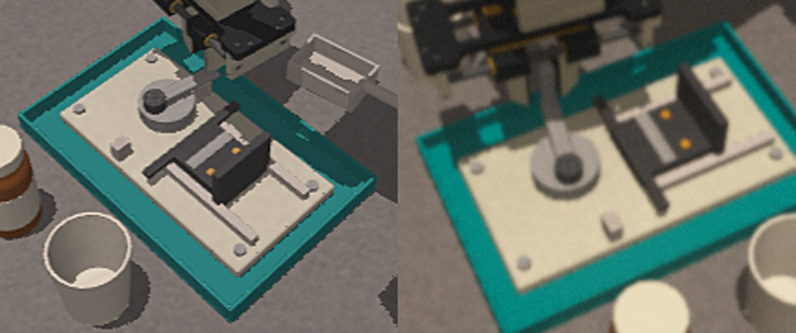

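Call:
send_rows(targets=[[[0,0,-5,0.3,6.1,0,0.45],[0,0,-10,1.1,12.2,0,0.45],[0,0,-15,2.4,18.1,0,0.45],[0,0,-20,4.2,23.9,0,0.45],[0,0,-25,6.6,29.6,0,0.45]]])

```text
time: 6.43
tool_pos: [630.4, 4.4, 66.1]
tcp_rot: [-3.137, -0.001, 1.681]
contact_force: [-5.1, 2.4, 1.0]
grip_width: 25.3
```

Call:
send_rows(targets=[[[0,0,-5,0.3,6.1,0,0.45],[0,0,-10,1.1,12.2,0,0.45],[0,0,-15,2.4,18.1,0,0.45],[0,0,-20,4.2,23.9,0,0.45],[0,0,-25,6.6,29.6,0,0.45]]])

```text
time: 6.85
tool_pos: [658.9, 13.7, 65.9]
tcp_rot: [-3.137, -0.002, 2.117]
contact_force: [-5.6, 0.6, 0.9]
grip_width: 25.2
```

```bash
python3 plan.py 5|head -2; python3 - <<'E'
from h import *
im=capture("side")[210:390,195:410];im2=capture("scene")[195:375,200:415];im=np.hstack([im,im2])
cv2.imwrite("pics/a4.png",cv2.resize(im[:,:,::-1],None,fx=1.85,fy=1.85,interpolation=cv2.INTER_CUBIC))
E
```

```text
now 6.85 [658.9  13.7  65.9] 2.117 [-5.6  0.6  0.9] 25.2
radius 71.10443032731932 ang-pi 2.1162137358781834
```

View pics/a4.png

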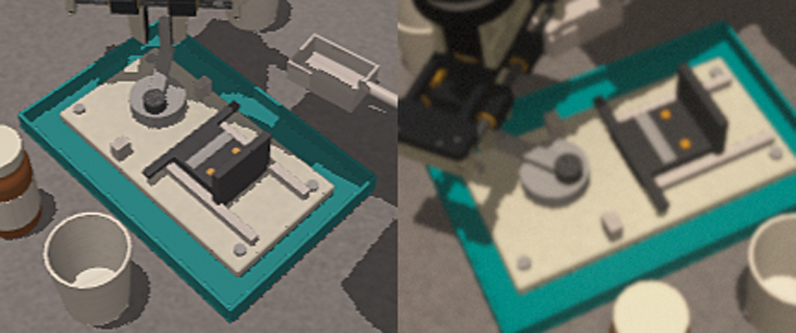

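Call:
send_rows(targets=[[[0,0,-5,0.3,6.1,0,0.45],[0,0,-10,1.1,12.2,0,0.45],[0,0,-15,2.4,18.1,0,0.45],[0,0,-20,4.2,23.9,0,0.45],[0,0,-25,6.6,29.6,0,0.45]]])

```text
time: 7.37
tool_pos: [681.1, 33.9, 66.0]
tcp_rot: [-3.139, -0.002, 2.551]
contact_force: [-4.9, -1.8, -0.9]
grip_width: 25.4
```

Call:
send_rows(targets=[[[0,0,-5.5,0.3,6.7,0,0.45],[0,0,-11,1.3,13.3,0,0.45],[0,0,-16.5,2.9,19.9,0,0.45],[0,0,-22,5.1,26.2,0,0.45],[0,0,-27,7.6,31.8,0,0.45]]])

```text
time: 7.78
tool_pos: [693.0, 64.0, 66.1]
tcp_rot: [-3.139, -0.002, 3.023]
contact_force: [-4.2, -4.3, -1.2]
grip_width: 25.4
```

```bash
python3 plan.py 5|head -2; python3 - <<'E'
from h import *
im=capture("side")[210:390,195:410];im2=capture("scene")[195:375,200:415];im=np.hstack([im,im2])
cv2.imwrite("pics/a5.png",cv2.resize(im[:,:,::-1],None,fx=1.85,fy=1.85,interpolation=cv2.INTER_CUBIC))
E
```

```text
now 7.7833 [693.   64.   66.1] 3.023 [-4.2 -4.3 -1.2] 25.4
radius 71.78069281126173 ang-pi 2.9942533719557165
```

View pics/a5.png

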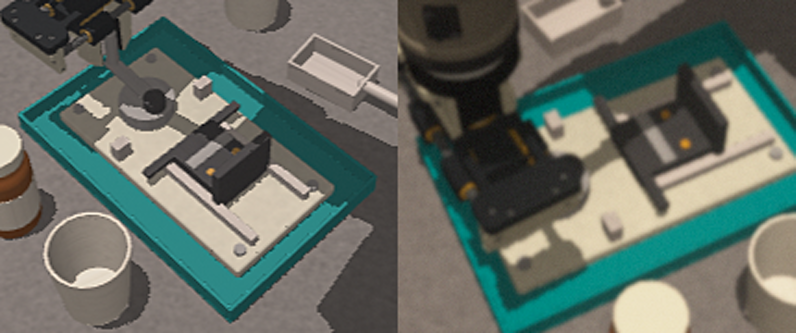

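Call:
send_rows(targets=[[[0,0,0,0,0,0,0.45],[0,0,0,0,0,0,0.45],[0,0,0,0,0,0,-0.5],[0,0,0,0,0,0,-0.5],[0,0,0,0,0,0,-0.5]]])

```text
time: 8.3
tool_pos: [694.3, 65.2, 67.0]
tcp_rot: [3.141, 0.001, 3.024]
contact_force: [0.8, -1.0, 0.0]
grip_width: 41.4
```

Call:
send_rows(targets=[[[0,0,0,0,0,-15,-0.5],[0,0,0,0,0,-50,-0.5],[0,0,0,0,0,-90,-0.5],[0,0,0,0,0,-125,-0.5],[0,0,0,0,0,-160,-0.5]]])

```text
time: 8.72
tool_pos: [694.0, 65.3, 229.0]
tcp_rot: [3.141, 0.001, 3.024]
contact_force: [1.3, -0.3, 0.5]
grip_width: 68.1
```

```bash
python3 - <<'E'
from h import *
o=get_obs();print(o["time"],o["tool_pos"],o["tcp_rot"],o["contact_force"],o["grip_width"])
m=camera_model("wrist");im=capture("wrist");cv2.imwrite("pics/w2.png",im[:,:,::-1]);np.savez("w2.npz",K=m["K"],T=m["world_to_cam"])
im=capture("side")[210:390,195:410];im2=capture("scene")[195:375,200:415];im=np.hstack([im,im2])
cv2.imwrite("pics/a6.png",cv2.resize(im[:,:,::-1],None,fx=1.85,fy=1.85,interpolation=cv2.INTER_CUBIC))
E
```

```text
8.7167 [693.96533887  65.3268863  228.9688737 ] [3.14138689e+00 1.17375763e-03 3.02407193e+00] [ 1.28093494 -0.25660596  0.51788668] 68.07040893685785
```

View pics/a6.png

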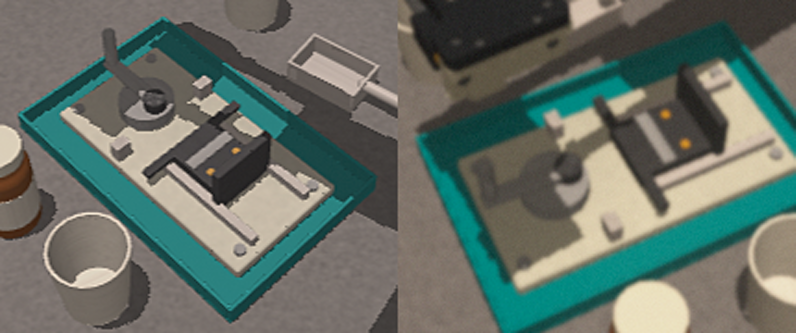

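View pics/w2.png

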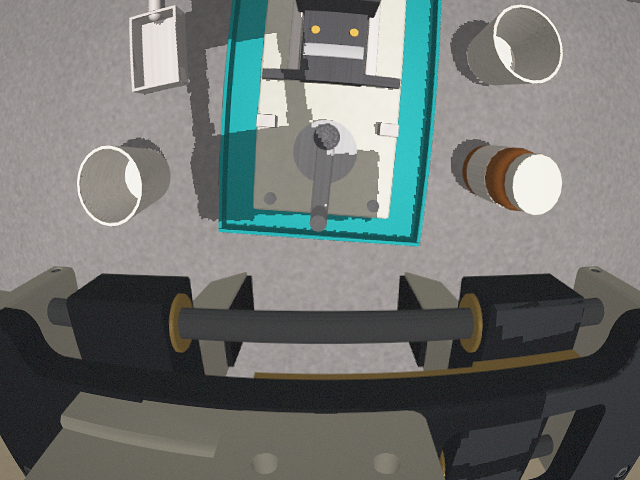

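```bash
python3 - <<'E'
from h import *
f=np.load("w2.npz");K,T=f["K"],f["T"];q=np.load("q.npy")
a=wray((326,136),50,K,T);b=wray((319,222),95,K,T);d=b-a;print(a,b,np.hypot(*d[:2]))
print("lever rel base +x",np.arctan2(d[1],d[0])-q[2])
for u,z in [((270,198),18),((373,206),18),((266,121),38),((388,129),38),((263,75),37),((400,85),37)]:
    w=wray(u,z,K,T);e=w[:2]-q[:2];c,s=np.cos(q[2]),np.sin(q[2]);print(c*e[0]+s*e[1],-s*e[0]+c*e[1])
print("approach",b2w(q,np.array([-125,-1,0.])),b2w(q,np.array([-90,-1,0.])))
E
```

```text
[622.21989192  74.4270628   50.        ] [689.90179198  60.71403373  95.        ] 69.05712680694992
lever rel base +x -0.004894448490878056
111.28001193597598 -51.30753083590704
111.47536191757752 53.145378540941124
34.89882181734667 -56.5986779900635
33.53805871438243 57.33773419053664
-9.115744024132562 -62.91442989374202
-9.920805274470164 65.38946607810743
approach [454.62855103 106.27967156   0.        ] [488.96515535  99.49751827   0.        ]
```

Call:
send_rows(targets=[[[0,0,0,30,1.6,0,1],[0,0,0,60,3.1,0,1],[0,0,0,90,4.7,0,1],[0,0,0,120,6.2,0,1],[0,0,0,150,7.8,0,1]]])

```text
time: 9.28
tool_pos: [543.6, 90.6, 224.9]
tcp_rot: [-3.141, -0.003, 3.024]
contact_force: [0.7, 0.8, 0.3]
grip_width: 40.0
```

Call:
send_rows(targets=[[[0,0,2,30,1.6,0,1],[0,0,4.4,60,3.1,0,1],[0,0,4.4,92.5,4.8,0,1],[0,0,4.4,92.5,4.8,0,1]]])

```text
time: 9.62
tool_pos: [448.3, 106.9, 225.1]
tcp_rot: [-3.14, -0.007, 2.949]
contact_force: [1.2, -0.0, -0.3]
grip_width: 13.4
```

Call:
send_rows(targets=[[[0,0,0,0,0,35,1],[0,0,0,0,0,70,1],[0,0,0,0,0,100,1]]])

```text
time: 9.87
tool_pos: [453.7, 106.0, 124.5]
tcp_rot: [-3.141, -0.001, 2.948]
contact_force: [0.6, -0.2, 0.5]
grip_width: 0.6
```

```bash
python3 - <<'E'
from h import *
o=get_obs();print(o["time"],o["tool_pos"],o["tcp_rot"],o["contact_force"],o["grip_width"])
im=capture("side")[190:370,195:410];im2=capture("scene")[195:375,230:445];im=np.hstack([im,im2])
cv2.imwrite("pics/a7.png",cv2.resize(im[:,:,::-1],None,fx=1.85,fy=1.85,interpolation=cv2.INTER_CUBIC))
E
```

```text
9.8667 [453.70766578 105.98425261 124.53887759] [-3.14135165e+00 -7.53531118e-04  2.94785667e+00] [ 0.57513911 -0.1917942   0.50240546] 0.5545334174656278
```

View pics/a7.png

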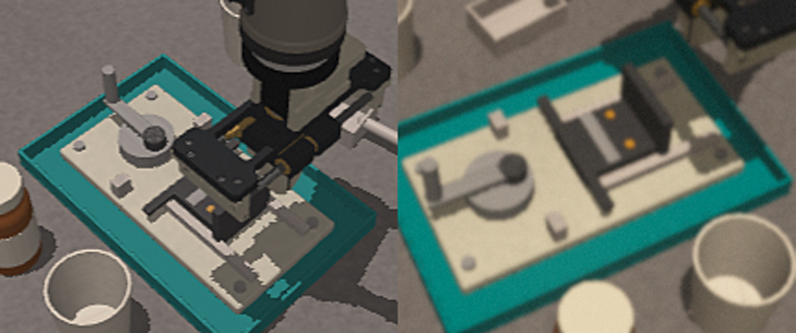

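Call:
send_rows(targets=[[[0,0,0,0,0,25,1],[0,0,0,0,0,50,1],[0,0,0,0,0,73,1],[0,0,0,0,0,73,1],[0,0,0,0,0,73,1]]])

```text
time: 10.38
tool_pos: [454.7, 105.9, 54.1]
tcp_rot: [-3.141, -0.001, 2.948]
contact_force: [0.4, -0.8, 0.2]
grip_width: 0.3
```

Call:
send_rows(targets=[[[0,0,0,-3,0,0,1],[0,0,0,-6,0,0,1],[0,0,0,-9,0,0,1],[0,0,0,-12,0,0,1],[0,0,0,-15,0,0,1]]])

```text
time: 10.8
tool_pos: [470.1, 103.0, 54.4]
tcp_rot: [3.141, 0.001, 2.948]
contact_force: [0.4, -0.2, -0.5]
grip_width: 0.5
```

Call:
send_rows(targets=[[[0,0,0,-2,0,0,1],[0,0,0,-4,0,0,1],[0,0,0,-6,0,0,1],[0,0,0,-8,0,0,1],[0,0,0,-10,0,0,1]]])

```text
time: 11.22
tool_pos: [479.3, 101.2, 53.6]
tcp_rot: [-3.141, -0.0, 2.948]
contact_force: [0.4, -0.9, -0.5]
grip_width: 0.5
```

```bash
python3 - <<'E'
from h import *
o=get_obs();print(o["time"],o["tool_pos"],o["tcp_rot"],o["contact_force"],o["grip_width"])
im=capture("side")[190:370,195:410];im2=capture("scene")[195:375,230:445];im=np.hstack([im,im2])
cv2.imwrite("pics/a8.png",cv2.resize(im[:,:,::-1],None,fx=1.85,fy=1.85,interpolation=cv2.INTER_CUBIC))
E
```

```text
11.2167 [479.25346698 101.15064068  53.62793511] [-3.14147499e+00 -1.63361579e-04  2.94808484e+00] [ 0.40949392 -0.91489536 -0.53742315] 0.5459300865749227
```

View pics/a8.png

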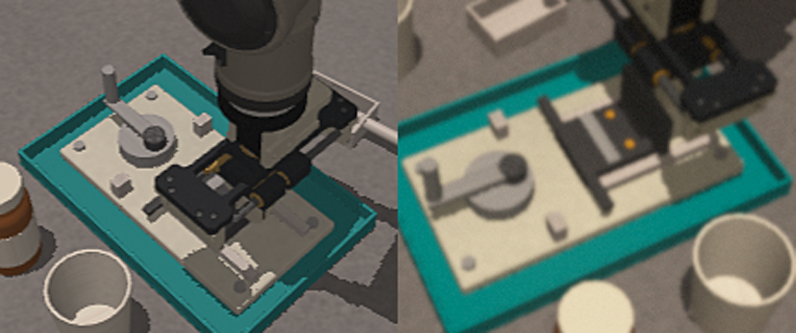

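Call:
send_rows(targets=[[[0,0,0,-2,0,0,1],[0,0,0,-4,0,0,1],[0,0,0,-6,0,0,1],[0,0,0,-8,0,0,1],[0,0,0,-10,0,0,1]]])

```text
time: 11.73
tool_pos: [488.7, 99.3, 53.6]
tcp_rot: [-3.141, -0.001, 2.948]
contact_force: [-2.0, 1.8, 1.8]
grip_width: 0.5
```

Call:
send_rows(targets=[[[0,0,0,-2,0,0,1],[0,0,0,-4,0,0,1],[0,0,0,-6,0,0,1],[0,0,0,-8,0,0,1],[0,0,0,-10,0,0,1]]])

```text
time: 12.15
tool_pos: [498.8, 97.3, 53.6]
tcp_rot: [-3.141, -0.0, 2.948]
contact_force: [-2.9, 0.1, -0.4]
grip_width: 0.2
```

Call:
send_rows(targets=[[[0,0,0,-2,0,0,1],[0,0,0,-4,0,0,1],[0,0,0,-6,0,0,1],[0,0,0,-8,0,0,1]]])

```text
time: 12.48
tool_pos: [506.7, 95.8, 53.6]
tcp_rot: [-3.141, -0.0, 2.948]
contact_force: [-3.4, 1.1, -0.9]
grip_width: 0.4
```

```bash
python3 - <<'E'
from h import *
o=get_obs();print(o["time"],o["tool_pos"],o["tcp_rot"],o["contact_force"],o["grip_width"])
im=capture("side")[190:370,195:410];im2=capture("scene")[195:375,230:445];im=np.hstack([im,im2])
cv2.imwrite("pics/a9.png",cv2.resize(im[:,:,::-1],None,fx=1.85,fy=1.85,interpolation=cv2.INTER_CUBIC))
E
```

```text
12.4833 [506.71651571  95.76889844  53.58292981] [-3.14147056e+00 -2.32588877e-04  2.94811385e+00] [-3.44842467  1.0762028  -0.89108911] 0.42453982715627053
```

View pics/a9.png

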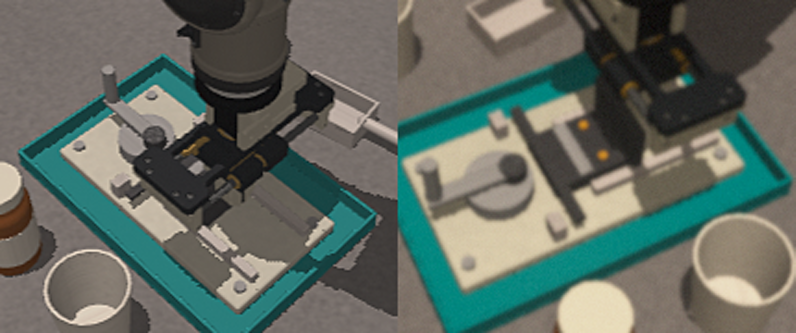

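Call:
send_rows(targets=[[[0,0,0,-1.5,0,0,1],[0,0,0,-3,0,0,1],[0,0,0,-4.5,0,0,1],[0,0,0,-6,0,0,1],[0,0,0,-7,0,0,1]]])

```text
time: 13.0
tool_pos: [513.7, 94.4, 53.7]
tcp_rot: [-3.141, 0.0, 2.948]
contact_force: [-2.4, 0.0, 0.3]
grip_width: 0.7
```

Call:
send_rows(targets=[[[0,0,0,-1,0,0,1],[0,0,0,-2,0,0,1],[0,0,0,-3,0,0,1],[0,0,0,-4,0,0,1]]])

```text
time: 13.33
tool_pos: [515.2, 94.1, 53.7]
tcp_rot: [-3.141, -0.005, 2.948]
contact_force: [-13.5, 3.5, 9.8]
grip_width: 0.5
```

```bash
python3 - <<'E'
from h import *
o=get_obs();print(o["time"],o["tool_pos"],o["tcp_rot"],o["contact_force"],o["grip_width"])
im=capture("side")[190:370,195:410];im2=capture("scene")[195:375,230:445];im=np.hstack([im,im2])
cv2.imwrite("pics/a10.png",cv2.resize(im[:,:,::-1],None,fx=1.85,fy=1.85,interpolation=cv2.INTER_CUBIC))
E
```

```text
13.3333 [515.15881569  94.08418641  53.67107656] [-3.14102236 -0.00500721  2.94808926] [-13.50700619   3.49368485   9.7695211 ] 0.4779914842352965
```

View pics/a10.png

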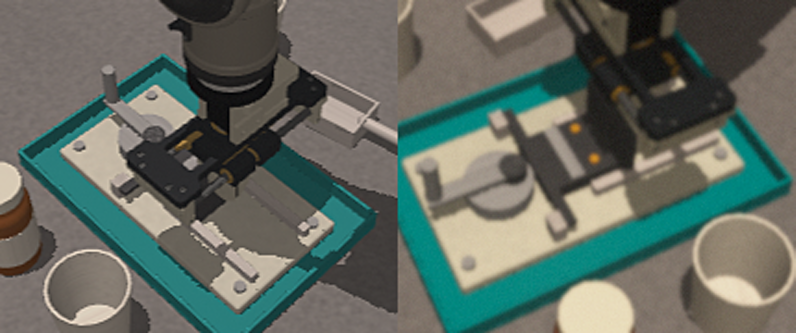

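Call:
send_rows(targets=[[[0,0,0,0,0,0,1],[0,0,0,0,0,0,1],[0,0,0,0,0,0,1],[0,0,0,0,0,0,1]]])

```text
time: 13.77
tool_pos: [515.2, 94.1, 53.7]
tcp_rot: [-3.141, -0.005, 2.948]
contact_force: [-9.0, 2.5, 7.2]
grip_width: 0.6
```

Call:
send_rows(targets=[[[0,0,0,8,0,0,1],[0,0,0,16,0,0,1],[0,0,0,26,0,0,1],[0,0,0,36,0,0,1],[0,0,0,45,0,0,1]]])

```text
time: 14.18
tool_pos: [473.0, 102.4, 53.9]
tcp_rot: [3.141, 0.001, 2.948]
contact_force: [0.7, 0.1, -0.2]
grip_width: 0.4
```

Call:
send_rows(targets=[[[0,0,0,0,0,-35,1],[0,0,0,0,0,-70,1],[0,0,0,0,0,-105,1],[0,0,0,0,0,-140,1],[0,0,0,0,0,-175,1]]])

```text
time: 14.6
tool_pos: [472.9, 102.3, 230.7]
tcp_rot: [3.141, 0.001, 2.948]
contact_force: [0.7, 0.7, 0.0]
grip_width: 0.1
```

Call:
send_rows(targets=[[[0,0,0,15,0,0,1],[0,0,0,30,0,0,1],[0,0,0,30,0,0,1]]])

```text
time: 14.85
tool_pos: [442.0, 108.6, 229.4]
tcp_rot: [3.141, 0.001, 2.949]
contact_force: [0.8, 0.5, 0.6]
grip_width: 0.4
```

```bash
python3 - <<'E'
from h import *
o=get_obs();print(o["time"],o["tool_pos"],o["tcp_rot"],o["contact_force"],o["grip_width"])
im=capture("side")[190:370,195:410];im2=capture("scene")[195:375,230:445];im=np.hstack([im,im2])
cv2.imwrite("pics/a11.png",cv2.resize(im[:,:,::-1],None,fx=1.85,fy=1.85,interpolation=cv2.INTER_CUBIC))
cv2.imwrite("pics/s_end.png",capture("scene")[:,:,::-1])
E
```

```text
14.85 [441.96365474 108.55336494 229.42788852] [3.14123773e+00 1.01571459e-03 2.94869224e+00] [0.80883117 0.48079347 0.561547  ] 0.43879885798290647
```

View pics/a11.png

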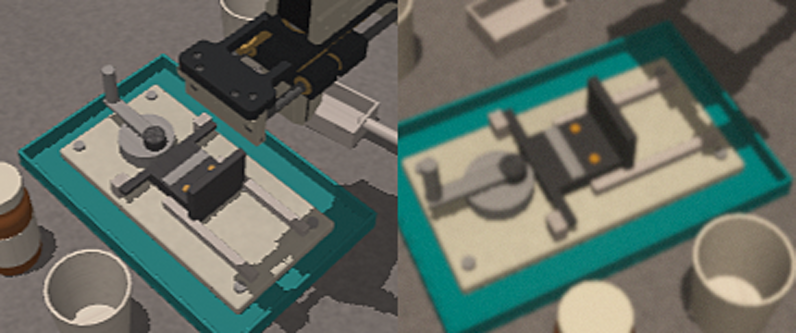

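View pics/s_end.png

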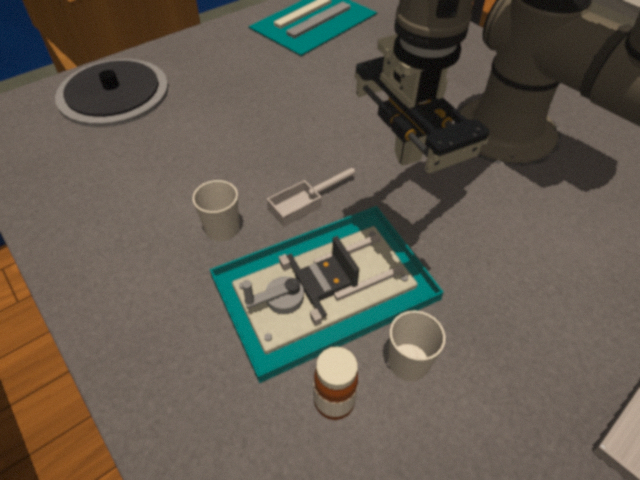

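```bash
python3 -c "
from plant import *
print(close_job())"
```

```text
the job is handed in; nothing more can be done
None
```

I turned the cam to its low point first, then pushed the slide fully home, and handed the job in at about 15 s of the 51 s allowed. The hand-in reports no verdict, so these results come from my own checks.

- **Cam:** I turned it counter-clockwise, with the jaws set loosely around the post, using about 5–7 N. From the wrist picture taken after letting go, the lever pointed within about 0.01 rad of straight forward (cam about 3.14 rad), with the slide still back.
- **Slide:** I pushed the plate with the closed fingertips at about 3 N until the force rose sharply, to about 14 N, at the stop. The final pictures show both ends of the cross bar against the two lugs and the lever still pointing forward. I did not measure the travel itself; home is judged from the hard stop and the pictures.
- **Surroundings:** The gripper ended up well clear with almost no force on it. The cups, jar and scoop look unmoved in the scene picture compared with the first one.
- **Disagreements:** The networks' cam axis position in the first scene picture was clearly wrong, and they missed the jar there. My first two-camera fit was up to 3 pixels off, so I used the wrist-camera fit instead, which agreed within about 4 mm.

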